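# Spread a snap ring over the turntable spindle and hold it at its groove

## Robot

A 6-joint arm with a two-finger parallel gripper is mounted at the origin on the work surface. World frame = base frame: x ahead of the robot, y to its left, z up, the work surface at z = 0. Lengths are in m, angles in degrees, forces in N, time in s.
With the tool pointing down it reaches from about 0.35 to 0.875 m from the base axis. Payload 4.2 kg.
Tool frame: the origin (TCP) lies between the finger pads; the fingertips stand 11 mm ahead of it and the grasp point (between the pads) lies 8 mm behind it; z points along the fingers, y is the direction in which the jaws open and shut (so a half turn about z gives the same grasp; the last joint's range is limited). The gripper opens to 87 mm and grips with 3 to 60 N. Pads are 19 mm wide; open, the fingers measure 117 mm over their backs; the gripper's body (75 mm by 190 mm) begins 51 mm behind the grasp point.
Start: joints at [81.566, 22.042, 0.453, 0, -68.411, -14.817], TCP at [0.247, 0.574, 0.234] pointing down, gripper open.
Joint ranges: [-179.83, 179.83], [-69.29, 118.12], [-61.27, 80.66], [-181.25, 117.63], [-171.15, -9.14], [-177.46, 177.46]. Speed limits (degrees/s): [159.86, 159.86, 180, 180, 180, 180].

## Interface

Orientations are given as a 3x3 rotation matrix whose columns are the frame's x, y, z axes.
In Python, from station import sense, capture, get_calibration, finish_job, search_frame, cut_out gives the robot as it stands.
- The arm moves only by the tool arm_command, never from a script. Its argument "rows" is a list of rows, each an object with "fingers": the opening in per cent of the stroke, from 0 (shut) to 100 (fully open); "travel": the shift along the tool's x, y, z in cm, a list of three; "roll": the turn about the tool's z in degrees. A call has 1 to 10 rows; each row is the pose to reach, as a shift and turn from the pose commanded when the call began, along the tool's axes at that moment; what a row does not reach only later rows make up. A row lasts 1/10 s, in which the tool goes at most 50 mm and 8.59 degrees, less where a joint would pass 70% of its speed; a pose out of reach is approached as far as the arm can. A call with a gripper value outside its range is refused whole. The fingers move at their own pace and stop on an object; the grip force is fixed at half the most. Time passes only in rows, so rows that repeat a pose let the fingers close. It gives the time, the measured TCP pose, the force and the opening at its end, in the units of the state.
- sense(): the state, without advancing time (a new reading comes with each control period).
- capture(name): name is "side" or "top"; returns (picture, depth): 420x560x3 uint8, red, green, blue; 420x560 float32, m along the optical axis (not along the pixel's ray), 0 where there is no reading.
- get_calibration(name): a dict with "fov_y" (degrees; the focal length in pixels is half the picture's height over the tangent of half this angle, whatever the lens; pixels are square), "cx", "cy" (the principal point, pixels), "distortion" ([k1, k2, p1, p2, k3] as OpenCV has them; the pictures are not rectified), "origin" and "attitude" of the camera in the world. Camera axes: x right, y down, z forward; pixel columns grow to the right and rows downward; lengths in m; the calibration is good to about 2 mm. A picture is of the moment at which its call begins. get_calibration takes no time and is no camera call.
- finish_job(): hands the job in, once; it reports no verdict.
Trained networks look in the newest picture that a camera, given by its name, has taken for a name from the list of things; names that differ only in an ending like _2 or _b are one class to them, and where a whole thing is asked for, a point or a joint stands for the part that bears it (a point fixed in the world has none). Each returns a list of dicts, best first, with "p" (0 to 1); they miss things now and then, are a little off and sometimes report something else, mostly with a low value. They report only what shows in the picture. A call takes as long as a camera call. They do not tell look-alikes from the thing itself.
- search_frame(camera, label): "position" ([x, y, z] in m, in world coordinates, good to about 4 mm: the middle of the surface that is visible of it).
- cut_out(camera, label): "mask" (420x560 bool, what is visible of it).
The state is a dict: "time_s": time; "joints": joint angles; "joint_velocities": joint speeds; "effort": joint torques, N m; "tcp_pos": TCP position; "ee_rot": TCP orientation; "wrist_force": force on the tool from outside, world axes, zero at the start; "moment": the same for the moment, N m; "gripper_width": opening from 0.0 (shut) to 1.0 (fully open).
Only numpy, scipy, OpenCV 4.12 (cv2) and the standard library are available. Lean on these libraries where they do the work, as an engineer would, in place of code of your own. Each camera call takes 0.05 s, during which the arm holds its last target. There are 200 camera calls.

## Task

Pick up the snap-ring pliers, which already carry the snap ring on their tips, squeeze their handles fully so that the ring opens, and slide the open ring from above over the end of the turntable's steel axle stub, down to the groove just above the bearing, without forcing it. Finish there, still holding: keep the handles squeezed and the ring level, spread around the groove, and do not let it snap shut. Leave the other things on the bench where they are.

Things in the scene. Friction and masses are not known exactly. Their poses are not given: they have to be found in the camera images.
- handles (a point): Where to squeeze the bent-nose snap-ring pliers: midway between their two black handles, 75 mm behind the pivot, half-way up the 14 mm high handles, one finger outside each handle. x points along the pliers to the ring, y across them (line of squeezing), z up. At rest the handles spread backwards in a V, 42 mm over their outsides here; squeezed they lie parallel, 19 mm over their outsides.
- pivot (a point): Pivot of the pliers (dark steel, about 230 mm long with the ring, 0.29 kg), half-way up; axes as for the handles. Each handle runs from 25 to 125 mm behind it. The pliers lie level on the rest, the handles' middle 49 mm above the bench. While squeezed, the handles swing in and the gripped spots move back relative to the pivot, so the pliers creep forwards about 2.5 mm in the fingers.
- jaw_l (a joint): How far the pliers are squeezed: 0 at rest, 0.157 rad when fully squeezed against the stop (ring fully spread). The ring clears the stub from about 0.13. Sprung: about 2 N on each handle starts it, about 8 N closes it fully, 20 to 30 N holds it firmly; it springs shut when released.
- ring (a point): Point of the pliers where the centre of the ring's opening lies when fully spread, mid-thickness: 152 mm ahead of the handles point, 27 mm below it; axes as for the handles. C-shaped steel ring, 46 mm wide, 3 mm thick, gap to the pliers, level on the down-bent tips. Relaxed, its centre is 15 mm further ahead, opening 36 mm: too small for the stub. Spread, it passes a 45 mm circle centred here; tips 28 mm either side.
- groove (a point): Centre of the groove on the axle stub's upright axis, 67.5 mm above the bench. Turntable base: dark foot 130 mm wide, grey housing 100 mm wide, then a steel bearing 80 mm wide, its flat top face 64 mm above the bench. The groove is 7 mm high and starts at that face: a ring lying on the face (middle 1.5 mm above it) is level with the groove. Fixed; z up.
- stub_end (a point): Centre of the top end of the upright steel axle stub, 40 mm in diameter, 100 mm above the bench, 36 mm above the bearing's face; the last 5 mm taper to 33 mm.
- rest: Wooden tool rest, fixed: a board 235 x 90 x 10 mm with a 26 mm square post under the pliers' pivot and an 80 mm wide crosspiece under the ends of the handles, both 42 mm high. Origin on the bench beneath the ring's resting place, x along the board to the ring.
- tape_roll: Bystander: roll of masking tape lying flat, 80 mm wide, 24 mm high; origin at its underside.
- spare_bearing: Bystander: spare bearing lying flat, 62 mm wide, 16 mm high; origin at its underside.
- screwdriver: Bystander: screwdriver lying on the bench.
- hardener: Bystander: small white bottle, 44 mm wide, 100 mm high; origin at its underside.
- paint_can: Bystander: paint can, 90 mm wide, 110 mm high; origin at its underside.
- spray_gun: Bystander: blue spray gun with a white cup lying on its side, about 180 mm long, 60 mm high.
Mind the look-alikes: they are no part of the job. What is shaped like the part that bears groove but orange is not meant. Of the things that look like the part that bears handles, the larger one is meant.

How it is judged:
By the outcome, as a careful person would: the job done as asked, in the order asked, and still so for the second after the job is handed in, while the arm keeps its last pose, push and grip.
It also fails if it takes over 40 s, if anything falls off the work surface, if the arm or the gripper's body presses on something with over 40 N, if the wrist force passes 120 N, or if a joint passes its speed limit or range.

## Working session

There is one attempt and no reset: what is moved stays moved. The work goes in short steps, Python scripts to look and compute and a tool call to move; the robot and the scene stay as the last step left them, time stands still between calls to the robot, and variables do not carry over. Pictures are saved under pics/ and viewed, about 8 in all and at most 12, crops included, and the job is handed in when it is done.

Besides the shell and the picture viewer there is one more tool, called by a JSON object that holds its "name" and its "arguments". arm_command: Moves the arm, as the interface text tells. Its arguments: {"type":"object","properties":{"rows":{"type":"array","items":{"type":"object","properties":{"fingers":{"type":"number"},"travel":{"type":"array","items":{"type":"number"}},"roll":{"type":"number"}}}}},"required":["rows"]}

```bash
mkdir -p pics; cat > h.py <<'E'
import numpy as np, cv2
from station import *
def cal(n):
    c=get_calibration(n); f=210/np.tan(np.radians(c["fov_y"])/2)
    return np.array([[f,0,c["cx"]],[0,f,c["cy"]],[0,0,1]]),np.array(c["distortion"],float),np.array(c["origin"]),np.array(c["attitude"])
def world(n,uv,z):  # uv Nx2, z depth N
    K,D,o,R=cal(n); p=cv2.undistortPoints(np.array(uv,float).reshape(-1,1,2),K,D).reshape(-1,2)
    z=np.array(z,float).reshape(-1,1)
    return (np.hstack([p,np.ones((len(p),1))])*z)@R.T+o
def onplane(n,uv,h):
    K,D,o,R=cal(n); p=cv2.undistortPoints(np.array(uv,float).reshape(-1,1,2),K,D).reshape(-1,2)
    d=np.hstack([p,np.ones((len(p),1))])@R.T
    return o+d*((h-o[2])/d[:,2])[:,None]
def pix(n,P):
    K,D,o,R=cal(n); P=(np.array(P,float).reshape(-1,3)-o)@R
    return cv2.projectPoints(P,np.zeros(3),np.zeros(3),K,D)[0].reshape(-1,2)
def cloud(n,dep,mask=None):
    m=dep>0
    if mask is not None: m&=mask
    v,u=np.nonzero(m); return world(n,np.c_[u,v],dep[m]),u,v
def save(im,name): cv2.imwrite("pics/"+name,im[...,::-1])
E
python3 - <<'E'
from h import *
np.set_printoptions(precision=4,suppress=True)
for n in("side","top"):
    im,d=capture(n); save(im,n+"0.png"); np.savez(n+"0.npz",im=im,d=d)
    K,D,o,R=cal(n); print(n,K[0,0],o,R.tolist())
    for l in("handles","pivot","ring","groove","stub_end","rest","jaw_l","paint_can","hardener","spray_gun"):
        print(l,[(np.round(r["position"],4).tolist(),round(r["p"],2)) for r in search_frame(n,l)][:4])
s=sense();print(s["ee_rot"],s["tcp_pos"],s["wrist_force"])
E
```

```text
side 495.7092503510958 [ 0.434  -1.2254  0.7731] [[0.9954857623152946, -0.04591500334443816, 0.08306569385382541], [-0.094907609310923, -0.4741753808393543, 0.8753000936254597], [-0.0008016997083771335, -0.879232347376809, -0.47639252366493334]]
handles [([0.5323, 0.2013, 0.0522], 0.93), ([0.3027, 0.1848, 0.0172], 0.54)]
pivot [([0.5254, 0.1989, 0.0485], 0.8), ([0.3065, 0.1836, 0.014], 0.55)]
ring [([0.5306, 0.2034, 0.0498], 0.75), ([0.3041, 0.185, 0.0161], 0.58)]
groove [([0.4496, -0.2898, 0.0459], 0.81), ([0.637, -0.2033, 0.0416], 0.77), ([0.529, 0.2038, 0.0548], 0.43), ([0.7375, -0.3321, 0.0796], 0.29)]
stub_end [([0.4456, -0.2946, 0.0447], 0.76), ([0.6422, -0.206, 0.0501], 0.55), ([0.7384, -0.333, 0.0814], 0.49)]
rest [([0.5422, 0.1922, 0.0116], 0.66)]
jaw_l [([0.5262, 0.221, 0.0552], 0.77)]
paint_can [([0.7374, -0.3314, 0.0801], 0.92), ([0.7708, 0.1336, 0.0238], 0.51)]
hardener [([0.6727, 0.4115, 0.0517], 0.72)]
spray_gun [([0.5687, -0.4121, 0.0371], 0.73)]
top 441.7375994805953 [0.3654 0.0073 1.1236] [[0.017212692693141882, -0.9879508314651514, 0.15380792508049607], [-0.9998015
[... 357 characters left out ...]
1, 0.1899, 0.0146], 0.68)]
groove [([0.4443, -0.2502, 0.0465], 0.71), ([0.6288, -0.1637, 0.0481], 0.61)]
stub_end [([0.6306, -0.1612, 0.0514], 0.85), ([0.6728, 0.4184, 0.0618], 0.75), ([0.4459, -0.245, 0.046], 0.74)]
rest [([0.5371, 0.2047, 0.0127], 0.75)]
jaw_l [([0.5344, 0.2172, 0.0538], 0.57), ([0.7674, 0.1561, 0.0267], 0.53), ([0.2964, 0.1824, 0.0113], 0.52)]
paint_can [([0.7379, -0.2874, 0.1087], 0.79), ([0.7672, 0.1573, 0.0248], 0.39), ([0.5463, 0.2047, 0.0535], 0.17)]
hardener [([0.6732, 0.4192, 0.0646], 0.72)]
spray_gun [([0.5995, -0.4012, 0.0298], 0.92)]
[[ 0.9188 -0.3947  0.    ]
 [-0.3947 -0.9188 -0.    ]
 [ 0.      0.     -1.    ]] [0.2467 0.5742 0.2336] [ 0.6174  0.13   -0.8064]
```

View pics/side0.png

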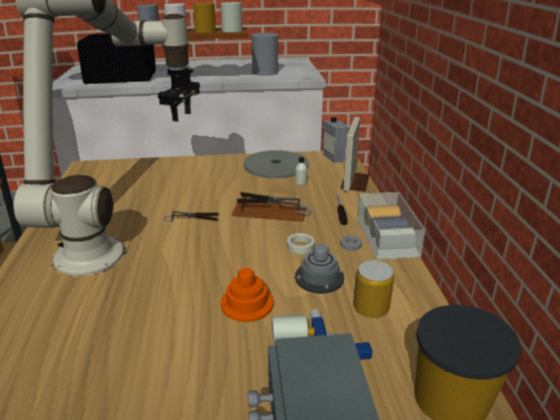

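View pics/top0.png

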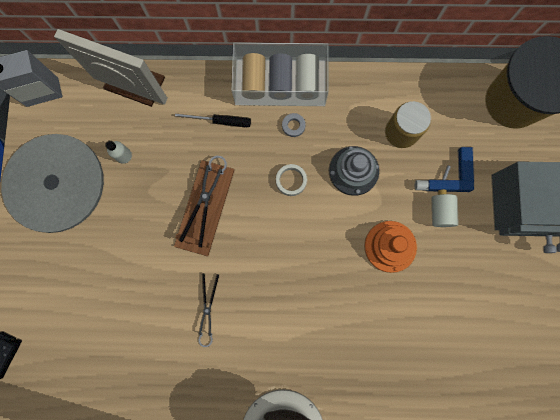

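The side picture shows the big pliers at (272,200), the grey turntable at (320,268) and the orange look-alike at (247,293). In the top picture the pliers are at (205,195) with the ring at (217,160), and the grey turntable is at (355,168). Next I'll measure these precisely.

```bash
python3 - <<'E'
from h import *
np.set_printoptions(precision=4,suppress=True)
crops=[]
for n in("top","side"):
    Z=np.load(n+"0.npz"); d=Z["d"]; im=Z["im"]
    P,u,v=cloud(n,d)
    near=lambda c,r:np.hypot(P[:,0]-c[0],P[:,1]-c[1])<r
    c=np.array([.638,-.18])
    for lo,hi in((.094,.106),(.060,.068),(.07,.094)):
        q=P[near(c,.09)&(P[:,2]>lo)&(P[:,2]<hi)]
        if len(q): print(n,"stub",lo,len(q),q.mean(0),q.min(0),q.max(0), np.median(q[:,2]), cv2.minEnclosingCircle(q[:,:2].astype(np.float32)))
    q=near((.54,.2),.16)&(P[:,2]>.046)&(P[:,2]<.075)
    A=P[q]; print(n,"pliers",len(A),A.mean(0),np.median(A[:,2]))
    m=A[:,:2].mean(0); w,V=np.linalg.eigh(np.cov(A[:,:2].T)); x=V[:,1]*np.sign(V[0,1]); y=np.array([-x[1],x[0]])
    print("axis",np.degrees(np.arctan2(x[1],x[0])))
    l=(A[:,:2]-m)@x; t=(A[:,:2]-m)@y
    for a in np.arange(-.13,.13,.01):
        s=(l>=a)&(l<a+.01)
        if s.sum(): print("%.3f n%d t %.4f..%.4f z %.3f..%.3f"%(a,s.sum(),t[s].min(),t[s].max(),A[s,2].min(),A[s,2].max()))
    # rest board
    b=near((.54,.2),.16)&(P[:,2]>.006)&(P[:,2]<.014)
    r=cv2.minAreaRect(P[b][:,:2].astype(np.float32)); print("board",r)
    x0,y0=(150,140) if n=="top" else (215,180)
    crops.append(cv2.resize(im[y0:y0+125,x0:x0+105] if n=="top" else im[y0:y0+50,x0:x0+105],None,fx=4 if n=="top" else 4,fy=4,interpolation=cv2.INTER_CUBIC))
h=max(c.shape[0] for c in crops); k=np.zeros((h,0,3),np.uint8)
for c in crops: k=np.hstack([k,cv2.copyMakeBorder(c,0,h-c.shape[0],0,0,0)])
k=k[:600,:800] if k.shape[1]<=800 else k[:600]
k=cv2.resize(k,None,fx=min(1,800/k.shape[1]),fy=min(1,800/k.shape[1]))
save(k,"crop1.png");print(k.shape)
E
```

```text
top stub 0.094 213 [ 0.6435 -0.1714  0.1005] [ 0.6254 -0.1912  0.0941] [ 0.663  -0.1527  0.1058] 0.10088115815843546 ((0.6443960070610046, -0.17239952087402344), 0.02025221846997738)
top stub 0.06 468 [ 0.6419 -0.1691  0.0652] [ 0.606  -0.2117  0.0602] [ 0.6847 -0.1326  0.068 ] 0.0652806666705571 ((0.6451694965362549, -0.17205025255680084), 0.040601033717393875)
top stub 0.07 59 [ 0.6363 -0.1649  0.079 ] [ 0.6174 -0.2001  0.0701] [ 0.6756 -0.1321  0.0933] 0.07842910845512052 ((0.6483070254325867, -0.1681092530488968), 0.03657357394695282)
top pliers 635 [0.5342 0.2101 0.0552] 0.055625039891675776
axis -15.104046689602146
-0.100 n7 t -0.0274..0.0262 z 0.055..0.058
-0.090 n46 t -0.0309..0.0387 z 0.046..0.061
-0.080 n36 t -0.0272..0.0355 z 0.046..0.062
-0.070 n34 t -0.0252..0.0249 z 0.046..0.061
-0.060 n35 t -0.0235..0.0230 z 0.047..0.063
-0.050 n34 t -0.0214..0.0224 z 0.047..0.061
-0.040 n34 t -0.0202..0.0197 z 0.047..0.061
-0.030 n34 t -0.0192..0.0174 z 0.047..0.061
-0.020 n33 t -0.0173..0.0171 z 0.047..0.062
-0.010 n35 t -0.0155..0.0156 z 0.047..0.060
-0.000 n27 t -0.0131..0.0128 z 0
[... 1524 characters left out ...]
z 0.047..0.059
-0.010 n21 t -0.0154..0.0158 z 0.047..0.059
-0.000 n23 t -0.0166..0.0191 z 0.047..0.059
0.010 n15 t -0.0106..0.0186 z 0.048..0.055
0.020 n15 t -0.0117..0.0164 z 0.049..0.058
0.030 n18 t -0.0124..0.0121 z 0.048..0.061
0.040 n17 t -0.0134..0.0150 z 0.047..0.059
0.050 n13 t -0.0183..0.0175 z 0.047..0.056
0.060 n13 t -0.0150..0.0174 z 0.047..0.054
0.070 n15 t -0.0210..0.0197 z 0.047..0.055
0.080 n11 t -0.0171..0.0260 z 0.049..0.056
0.090 n15 t -0.0182..0.0244 z 0.047..0.057
0.100 n17 t -0.0148..0.0239 z 0.046..0.055
0.110 n2 t -0.0108..-0.0076 z 0.047..0.049
board ((0.5494969487190247, 0.206182599067688), (0.22911123931407928, 0.22422343492507935), 33.87128829956055)
(476, 800, 3)
```

View pics/crop1.png

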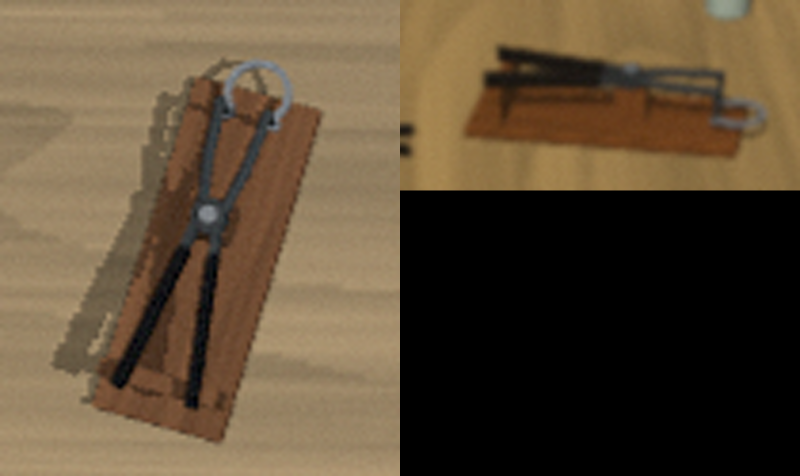

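```bash
python3 - <<'E'
from h import *
np.set_printoptions(precision=4,suppress=True)
s=800/840*4
t=lambda x,y:(x/s+150-.375,y/s+140-.375)
c=lambda x,y:((x-400)/s+215-.375,y/s+180-.375)
pv=onplane("top",[t(207,214)],.057)[0]; h=onplane("top",[t(118,385),t(190,405)],.056); rg=onplane("top",[t(258,95)],.022)[0]
print("top pivot",pv,"hends",h,h.mean(0),"ring",rg)
pvs=onplane("side",[c(629,69)],.058)[0]; hs=onplane("side",[c(499,52),c(487,79)],.052); rs=onplane("side",[c(738,116)],.022)[0]
print("side pivot",pvs,"hends",hs,hs.mean(0),"ring",rs)
for p,r,hh in((pv,rg,h),(pvs,rs,hs)):
    e=hh.mean(0); print("dir",np.degrees(np.arctan2(*(r-p)[[1,0]])),np.degrees(np.arctan2(*(p-e)[[1,0]])),np.hypot(*(r-p)[:2]),np.hypot(*(p-e)[:2]))
x=np.array([np.cos(np.radians(-15.1)),np.sin(np.radians(-15.1))])
for p in(pv,pvs): print("handles",p[:2]-.075*x)
E
```

```text
top pivot [0.563 0.203 0.057] hends [[0.4517 0.2551 0.056 ]
 [0.4397 0.2087 0.056 ]] [0.4457 0.2319 0.056 ] ring [0.6516 0.1785 0.022 ]
side pivot [0.562  0.1977 0.058 ] hends [[0.4536 0.2535 0.052 ]
 [0.4419 0.2026 0.052 ]] [0.4478 0.228  0.052 ] ring [0.6522 0.172  0.022 ]
dir -15.469402362495817 -13.852834225331979 0.09189284232481905 0.12081776331762471
dir -15.94250338261013 -14.859572188898474 0.09386310008471484 0.11816404730207852
handles [0.4906 0.2225]
handles [0.4896 0.2173]
```

{"name": "arm_command", "arguments": {"rows": [{"travel": [4,2.5,0],"roll": 0,"fingers": 100},{"travel": [8.5,5.4,0],"roll": -2,"fingers": 100},{"travel": [13,8.2,0],"roll": -4,"fingers": 100},{"travel": [17.5,11,2],"roll": -6,"fingers": 100},{"travel": [22,13.9,4],"roll": -8.1,"fingers": 100},{"travel": [26,16.4,6],"roll": -8.1,"fingers": 100},{"travel": [30,18.9,8],"roll": -8.1,"fingers": 85},{"travel": [33.5,21.2,9.5],"roll": -8.1,"fingers": 80},{"travel": [35.5,22.4,10.8],"roll": -8.1,"fingers": 80},{"travel": [36.3,22.9,11.4],"roll": -8.1,"fingers": 80}]}}

```text
time_s: 2.1
tcp_pos: [0.4902, 0.2169, 0.1175]
ee_rot: [[0.964, -0.266, -0.003], [-0.266, -0.964, -0.002], [-0.002, 0.003, -1.0]]
wrist_force: [-0.7, 0.1, 0.0]
gripper_width: 0.815
```

{"name": "arm_command", "arguments": {"rows": [{"travel": [0,0,0],"roll": 0,"fingers": 80},{"travel": [0,0,0],"roll": 0,"fingers": 80},{"travel": [0,0,0],"roll": 0,"fingers": 80}]}}

```text
time_s: 2.4
tcp_pos: [0.4899, 0.2221, 0.1206]
ee_rot: [[0.966, -0.259, 0.002], [-0.259, -0.966, 0.001], [0.001, -0.002, -1.0]]
wrist_force: [0.2, 0.0, -0.2]
gripper_width: 0.798
```

```bash
python3 - <<'E'
from h import *
np.set_printoptions(precision=4,suppress=True)
s=sense();print(s["time_s"],s["tcp_pos"],s["ee_rot"],s["gripper_width"],s["wrist_force"])
im,d=capture("side"); a=cv2.resize(im[170:230,205:325],None,fx=6,fy=6,interpolation=cv2.INTER_CUBIC)
save(a,"side1.png")
R=np.array(s["ee_rot"]);p=np.array(s["tcp_pos"])
tips=[p+R@[0,y,.011] for y in(-.035,.035)]
print(tips,(pix("side",tips)-[205,170])*6)
E
```

```text
2.4 [0.4899 0.2221 0.1206] [[ 0.9657 -0.2595  0.0017]
 [-0.2595 -0.9657  0.0014]
 [ 0.0013 -0.0018 -1.    ]] 0.7981664966986844 [ 0.1987  0.016  -0.1749]
[array([0.499 , 0.2559, 0.1096]), array([0.4808, 0.1883, 0.1095])] [[293.1874  39.1029]
 [265.5134  93.3012]]
```

View pics/side1.png

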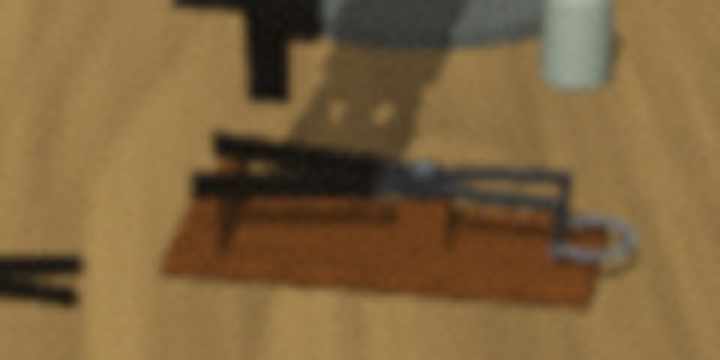

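The near fingertip shows at (268,99), about 1 px from where I predicted it, so the handle estimate of y≈0.220 holds. I'm descending over the handles.

{"name": "arm_command", "arguments": {"rows": [{"travel": [0,0.15,2],"roll": 0,"fingers": 80},{"travel": [0,0.15,4],"roll": 0,"fingers": 80},{"travel": [0,0.15,6],"roll": 0,"fingers": 80},{"travel": [0,0.15,7.2],"roll": 0,"fingers": 80},{"travel": [0,0.15,7.9],"roll": 0,"fingers": 80},{"travel": [0,0.15,7.9],"roll": 0,"fingers": 80},{"travel": [0,0.15,7.9],"roll": 0,"fingers": 80}]}}

```text
time_s: 3.15
tcp_pos: [0.4899, 0.2197, 0.0412]
ee_rot: [[0.965, -0.261, 0.001], [-0.261, -0.965, 0.001], [0.001, -0.001, -1.0]]
wrist_force: [-0.3, -0.5, 0.2]
gripper_width: 0.798
```

```bash
python3 - <<'E'
from h import *
np.set_printoptions(precision=4,suppress=True)
s=sense();print(s["tcp_pos"],s["wrist_force"],s["gripper_width"])
ims=[]
for n,(x,y) in(("side",(225,165)),("top",(150,145))):
    im,d=capture(n); ims.append(cv2.resize(im[y:y+100,x:x+100],None,fx=4,fy=4,interpolation=cv2.INTER_CUBIC))
save(np.hstack(ims),"down1.png")
E
```

```text
[0.4899 0.2197 0.0412] [-0.2693 -0.4843  0.2216] 0.7984369293628316
```

View pics/down1.png

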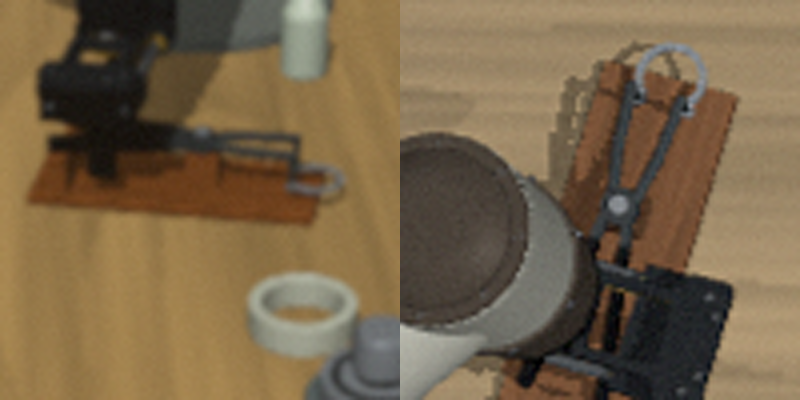

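The fingers straddle both handles, with no contact force. Closing now.

{"name": "arm_command", "arguments": {"rows": [{"travel": [0,0,0],"roll": 0,"fingers": 40},{"travel": [0,0,0],"roll": 0,"fingers": 30},{"travel": [0,0,0],"roll": 0,"fingers": 20},{"travel": [0,0,0],"roll": 0,"fingers": 10},{"travel": [0,0,0],"roll": 0,"fingers": 0},{"travel": [0,0,0],"roll": 0,"fingers": 0},{"travel": [0,0,0],"roll": 0,"fingers": 0},{"travel": [0,0,0],"roll": 0,"fingers": 0},{"travel": [0,0,0],"roll": 0,"fingers": 0},{"travel": [0,0,0],"roll": 0,"fingers": 0}]}}

```text
time_s: 4.25
tcp_pos: [0.4897, 0.2195, 0.0407]
ee_rot: [[0.965, -0.261, 0.001], [-0.261, -0.965, 0.001], [0.001, -0.001, -1.0]]
wrist_force: [-0.5, 0.6, 2.4]
gripper_width: 0.187
```

{"name": "arm_command", "arguments": {"rows": [{"travel": [0,0,0],"roll": 0,"fingers": 0},{"travel": [0,0,-1],"roll": 0,"fingers": 0},{"travel": [0,0,-3],"roll": 0,"fingers": 0},{"travel": [0,0,-6],"roll": 0,"fingers": 0},{"travel": [0,0,-9],"roll": 0,"fingers": 0},{"travel": [0,0,-11],"roll": 0,"fingers": 0},{"travel": [0,0,-12],"roll": 0,"fingers": 0},{"travel": [0,0,-12],"roll": 0,"fingers": 0}]}}

```text
time_s: 5.05
tcp_pos: [0.4895, 0.219, 0.1615]
ee_rot: [[0.965, -0.262, 0.001], [-0.262, -0.965, 0.001], [0.001, -0.001, -1.0]]
wrist_force: [0.2, 0.4, -3.8]
gripper_width: 0.185
```

```bash
cat > held.py <<'E'
from h import *
import sys
np.set_printoptions(precision=4,suppress=True)
s=sense();R=np.array(s["ee_rot"]);p=np.array(s["tcp_pos"])
print(s["time_s"],p,R.tolist(),s["wrist_force"],s["moment"],s["gripper_width"])
ring=p+R@[.152,0,-.008+.027]; print("nominal ring",ring)
ims=[]
for n in("side","top"):
    im,d=capture(n); c=pix(n,[ring])[0]; x,y=(int(max(0,v-50)) for v in c); 
    ims.append(cv2.resize(im[y:y+100,x:x+100],None,fx=4,fy=4,interpolation=cv2.INTER_NEAREST))
    print(n,"ring crop px",(c-[x,y]+.5)*4,"origin",x,y)
    P,u,v=cloud(n,d); L=(P-p)@R+[0,0,.008]  # grasp frame: x fwd, z down
    q=(np.abs(L[:,1])<.045)&(L[:,0]>.03)&(L[:,0]<.19)&(np.abs(L[:,2])<.045)&(P[:,2]>.112)
    L=L[q]
    for a in np.arange(.03,.19,.01):
        k=L[(L[:,0]>=a)&(L[:,0]<a+.01)]
        if len(k): print("%.2f n%d y %.4f..%.4f mid %.4f z med %.4f"%(a,len(k),k[:,1].min(),k[:,1].max(),(k[:,1].min()+k[:,1].max())/2,np.median(k[:,2])))
    print("fwd end",np.sort(L[:,0])[-4:])
save(np.hstack(ims),sys.argv[1])
E
python3 held.py held1.png
```

```text
5.05 [0.4895 0.219  0.1615] [[0.9651524600900322, -0.26168596743444367, 0.0010877637878010148], [-0.2616871528535989, -0.9651520723950444, 0.0011450689622335283], [0.0007502089949112366, -0.00138981993447933, -0.9999987527927291]] [ 0.2358  0.371  -3.8173] [0.0885 0.0567 0.0186] 0.18475851229401158
nominal ring [0.6362 0.1792 0.1426]
side ring crop px [205.4455 202.5152] origin 248 125
0.03 n19 y -0.0033..0.0114 mid 0.0041 z med -0.0021
0.04 n19 y -0.0087..0.0103 mid 0.0008 z med -0.0045
0.05 n17 y -0.0094..0.0069 mid -0.0012 z med -0.0032
0.06 n15 y -0.0061..0.0105 mid 0.0022 z med -0.0038
0.07 n22 y -0.0075..0.0134 mid 0.0030 z med -0.0054
0.08 n22 y -0.0148..0.0136 mid -0.0006 z med -0.0032
0.09 n19 y -0.0190..0.0157 mid -0.0017 z med -0.0023
0.10 n14 y -0.0216..0.0219 mid 0.0002 z med -0.0013
0.11 n13 y -0.0262..0.0244 mid -0.0009 z med -0.0014
0.12 n18 y -0.0262..0.0306 mid 0.0022 z med -0.0017
0.13 n17 y -0.0321..0.0302 mid -0.0010 z med -0.0016
0.14 n35 y -0.0380..0.0331 mid -0.0025 z med 0.0058
0.15 n16 y -0.0322..0.0296 mid -0.0013 z med 0.0251
0.16 n12 y -0.0339..0.0279 mid
[... 340 characters left out ...]
0.0074 mid -0.0018 z med -0.0044
0.07 n50 y -0.0132..0.0095 mid -0.0018 z med -0.0062
0.08 n49 y -0.0144..0.0129 mid -0.0007 z med -0.0056
0.09 n38 y -0.0206..0.0168 mid -0.0019 z med -0.0020
0.10 n35 y -0.0238..0.0197 mid -0.0021 z med -0.0019
0.11 n36 y -0.0264..0.0217 mid -0.0023 z med -0.0025
0.12 n34 y -0.0300..0.0241 mid -0.0030 z med -0.0017
0.13 n32 y -0.0320..0.0270 mid -0.0025 z med -0.0017
0.14 n51 y -0.0340..0.0295 mid -0.0022 z med 0.0011
0.15 n20 y -0.0352..0.0289 mid -0.0031 z med 0.0266
0.16 n22 y -0.0329..0.0258 mid -0.0035 z med 0.0272
0.17 n49 y -0.0284..0.0228 mid -0.0028 z med 0.0281
0.18 n8 y -0.0160..0.0071 mid -0.0045 z med 0.0277
fwd end [0.1804 0.1811 0.1811 0.1811]
```

View pics/held1.png

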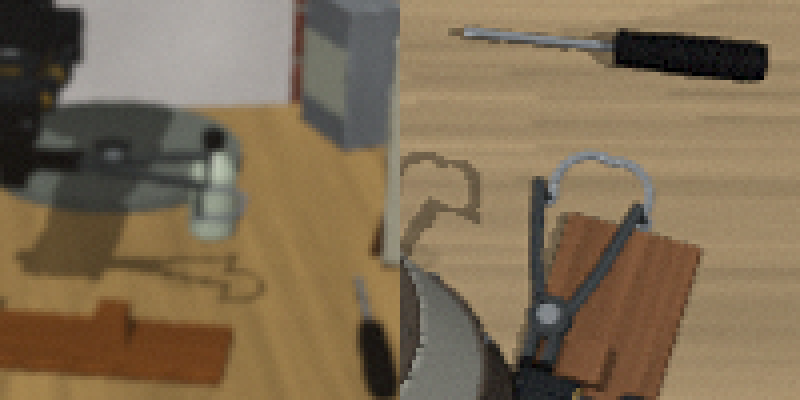

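The pliers are held level, and the ring shows spread in the top crop at about (600,190). In both cameras the pliers' front end sits 181 mm ahead of the grasp point, close to the expected 179.5. Next I'll move over the stub at height.

{"name": "arm_command", "arguments": {"rows": [{"travel": [0.3,1,0],"roll": 0,"fingers": 0},{"travel": [1,3.5,0],"roll": 0,"fingers": 0},{"travel": [2,6.8,0],"roll": 0,"fingers": 0},{"travel": [3,10.2,0],"roll": 0,"fingers": 0},{"travel": [4,13.6,0],"roll": 0,"fingers": 0},{"travel": [5,17,0],"roll": 0,"fingers": 0},{"travel": [6,20.4,0],"roll": 0,"fingers": 0},{"travel": [7,23.8,0],"roll": 0,"fingers": 0},{"travel": [8,27.2,0],"roll": 0,"fingers": 0},{"travel": [9,30.6,0],"roll": 0,"fingers": 0}]}}

```text
time_s: 6.15
tcp_pos: [0.4949, -0.1018, 0.1593]
ee_rot: [[0.965, -0.262, -0.003], [-0.262, -0.965, -0.0], [-0.003, 0.001, -1.0]]
wrist_force: [0.4, 0.3, -3.5]
gripper_width: 0.185
```

{"name": "arm_command", "arguments": {"rows": [{"travel": [0.6,2.2,0],"roll": 0,"fingers": 0},{"travel": [0.9,3.1,0],"roll": 0,"fingers": 0},{"travel": [0.9,3.3,0],"roll": 0,"fingers": 0},{"travel": [0.9,3.3,0],"roll": 0,"fingers": 0},{"travel": [0.9,3.3,0],"roll": 0,"fingers": 0},{"travel": [0.9,3.3,0],"roll": 0,"fingers": 0}]}}

```text
time_s: 6.75
tcp_pos: [0.4964, -0.1331, 0.1606]
ee_rot: [[0.966, -0.26, -0.0], [-0.26, -0.966, 0.0], [-0.0, -0.0, -1.0]]
wrist_force: [0.0, -0.1, -2.8]
gripper_width: 0.185
```

```bash
cat >> held.py <<'E'
for n in("side","top"):
    m,dd=capture(n); P,u,v=cloud(n,dd); 
    k=(np.hypot(P[:,0]-.644,P[:,1]+.173)<.024)&(P[:,2]>.094)&(P[:,2]<.106)
    if k.sum()>20: print(n,"stub",k.sum(),cv2.minEnclosingCircle(P[k][:,:2].astype(np.float32)))
E
python3 held.py held2.png
```

```text
6.75 [ 0.4964 -0.1331  0.1606] [[0.9656325472094417, -0.2599111064943093, -2.215195219819014e-05], [-0.2599111043110904, -0.9656325453050519, 7.282497032946327e-05], [-4.03186646033112e-05, -6.456462324122852e-05, -0.9999999971029073]] [ 0.032  -0.1497 -2.7988] [0.0356 0.0856 0.0642] 0.18521789066249336
nominal ring [ 0.6432 -0.1727  0.1416]
side ring crop px [203.6391 203.6896] origin 270 182
0.03 n29 y -0.0093..0.0090 mid -0.0002 z med -0.0055
0.04 n29 y -0.0068..0.0096 mid 0.0014 z med -0.0035
0.05 n27 y -0.0133..0.0092 mid -0.0021 z med -0.0032
0.06 n27 y -0.0080..0.0106 mid 0.0013 z med -0.0022
0.07 n36 y -0.0094..0.0135 mid 0.0020 z med -0.0062
0.08 n35 y -0.0185..0.0118 mid -0.0034 z med -0.0042
0.09 n25 y -0.0176..0.0165 mid -0.0006 z med -0.0019
0.10 n26 y -0.0234..0.0204 mid -0.0015 z med -0.0017
0.11 n29 y -0.0281..0.0218 mid -0.0031 z med -0.0004
0.12 n25 y -0.0275..0.0269 mid -0.0003 z med -0.0023
0.13 n28 y -0.0300..0.0276 mid -0.0012 z med -0.0004
0.14 n49 y -0.0349..0.0321 mid -0.0014 z med 0.0057
0.15 n33 y -0.0339..0.0302 mid -0.0019 z med 0.0252
0.16 n20 y -0.0344..0.0299 mid -0.0022 z med 0.0273
0.17 n26 y -0.0325..0.0230 mid -0.0047 z med 0.0272
0.18 n5 y -0.0131..0.0069 mid -0.0031 z med 0.0275
fwd end [0.1805 0.1809 0.1812 0.1816]
top ring crop px [205.1665 205.9447] origin 312 106
0.11 n16 y -0.0283..-0.0203 mid -0.0243 z med -0.0032
0.12 n16 y -0.0308..-0.0221 mid -0.0264 z med -0.0038
0.13 n20 y -0.0337..-0.0250 mid -0.0293 z med -0.0041
0.14 n29 y -0.0366..0.0280 mid -0.0043 z med -0.0029
0.15 n12 y -0.0351..0.0274 mid -0.0039 z med 0.0120
0.16 n20 y -0.0337..0.0258 mid -0.0040 z med 0.0258
0.17 n47 y -0.0303..0.0217 mid -0.0043 z med 0.0268
0.18 n16 y -0.0210..0.0091 mid -0.0059 z med 0.0270
fwd end [0.182  0.1822 0.1826 0.1831]
side stub 116 ((0.6457358002662659, -0.17497259378433228), 0.020580030977725983)
top stub 157 ((0.6451631784439087, -0.17268484830856323), 0.019810616970062256)
```

View pics/held2.png

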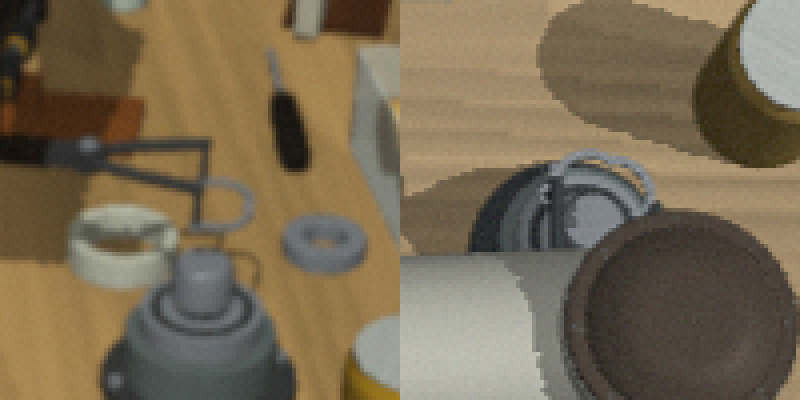

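The ring stands above the stub: in the side crop the ring is at about (230,205) and the stub top at (205,262). Both cameras say it needs about 3 mm along tool y and 0.5 mm forward. I'll correct that, lower to just above the stub end and recheck.

{"name": "arm_command", "arguments": {"rows": [{"travel": [0.05,0.32,0.5],"roll": 0,"fingers": 0},{"travel": [0.05,0.32,1.5],"roll": 0,"fingers": 0},{"travel": [0.05,0.32,2.5],"roll": 0,"fingers": 0},{"travel": [0.05,0.32,3.1],"roll": 0,"fingers": 0},{"travel": [0.05,0.32,3.1],"roll": 0,"fingers": 0},{"travel": [0.05,0.32,3.1],"roll": 0,"fingers": 0}]}}

```text
time_s: 7.55
tcp_pos: [0.4961, -0.1373, 0.1293]
ee_rot: [[0.965, -0.261, -0.0], [-0.261, -0.965, -0.0], [-0.0, 0.0, -1.0]]
wrist_force: [0.0, 0.2, -3.1]
gripper_width: 0.185
```

```bash
cat > near.py <<'E'
from h import *
import sys
np.set_printoptions(precision=4,suppress=True)
s=sense();R=np.array(s["ee_rot"]);p=np.array(s["tcp_pos"])
print(s["time_s"],p,s["wrist_force"],s["moment"],s["gripper_width"])
ring=p+R@[.1535,0,.019]; print("ring est",ring)
S=[.6448,-.1740]
im,d=capture("side"); np.savez("side_n.npz",im=im,d=d)
x,y=285,205
a=cv2.resize(im[y:y+70,x:x+80],None,fx=8,fy=8,interpolation=cv2.INTER_CUBIC)
th=np.linspace(0,2*np.pi,73)
def draw(c,z,r,col):
    q=pix("side",np.c_[c[0]+r*np.cos(th),c[1]+r*np.sin(th),np.full(73,z)])
    cv2.polylines(a,[np.int32(((q-[x,y]+.5)*8).round())],True,col,1,cv2.LINE_AA)
draw(ring,ring[2]+.0015,.0225,(255,0,0)); draw(S,.100,.0165,(0,255,0)); draw(S,.095,.020,(0,255,0)); draw(S,.064,.040,(0,255,0))
save(a,sys.argv[1])
E
python3 near.py near1.png
```

```text
7.55 [ 0.4961 -0.1373  0.1293] [ 0.0341  0.16   -3.1068] [ 0.0272  0.1108 -0.0077] 0.18539436187229796
ring est [ 0.6443 -0.1774  0.1103]
```

View pics/near1.png

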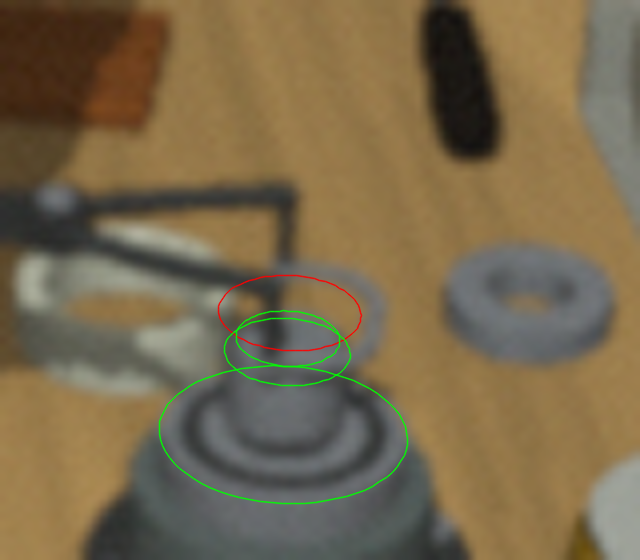

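```bash
cat > avg.py <<'E'
from h import *
from scipy.optimize import least_squares
np.set_printoptions(precision=4,suppress=True)
s=sense();R=np.array(s["ee_rot"]);p=np.array(s["tcp_pos"])
for n in("side","top"):
    D=[];I=[]
    for _ in range(8):
        im,d=capture(n); D.append(np.where(d>0,d,np.nan)); I.append(im.astype(float))
    d=np.nan_to_num(np.nanmedian(D,0)); im=np.mean(I,0).astype(np.uint8); np.savez("avg_%s.npz"%n,im=im,d=d)
    P,u,v=cloud(n,d); L=(P-p)@R+[0,0,.008]
    # arms
    q=(np.abs(L[:,1])<.04)&(L[:,0]>.03)&(L[:,0]<.19)&(np.abs(L[:,2])<.035)&(P[:,2]>.1055)
    A=L[q]; xs=[];ms=[]
    for a in np.arange(.03,.19,.01):
        k=A[(A[:,0]>=a)&(A[:,0]<a+.01)]
        if len(k)>3: print("%.2f n%d y %.4f..%.4f mid %.4f z %.4f"%(a,len(k),k[:,1].min(),k[:,1].max(),(k[:,1].min()+k[:,1].max())/2,np.median(k[:,2])))
    print(n,"fwd",np.sort(A[:,0])[-6:])
    # stub & bearing
    S=P-[.6448,-.174,0]; r=np.hypot(S[:,0],S[:,1])
    top=P[(r<.014)&(P[:,2]>.09)&(P[:,2]<.104)]; print("stub top z",np.median(top[:,2]),len(top))
    k=(r<.03)&(P[:,2]>.074)&(P[:,2]<.093); B=P[k]
    if len(B)>15:
        f=least_squares(lambda c:np.hypot(B[:,0]-c[0],B[:,1]-c[1])-.020,[.6448,-.174],loss="soft_l1",f_scale=.001); print("stub side cyl fit",len(B),f.x,np.std(f.fun))
    k=(r>.05)&(r<.06)&(P[:,2]>.025)&(P[:,2]<.05)|((r>.038)&(r<.06)&(P[:,2]>.025)&(P[:,2]<.045))
    B=P[k]
    if len(B)>15:
        f=least_squares(lambda c:np.hypot(B[:,0]-c[0],B[:,1]-c[1])-.050,[.6448,-.174],loss="soft_l1",f_scale=.001); print("housing fit",len(B),f.x,np.std(f.fun))
    for lo,hi,rr in((.095,.104,.03),(.061,.067,.05)):
        B=P[(r<rr)&(P[:,2]>lo)&(P[:,2]<hi)]
        if len(B): print("enc",lo,len(B),cv2.minEnclosingCircle(B[:,:2].astype(np.float32)))
E
python3 avg.py
```

```text
0.03 n26 y -0.0064..0.0082 mid 0.0009 z -0.0055
0.04 n30 y -0.0085..0.0076 mid -0.0005 z -0.0049
0.05 n30 y -0.0095..0.0074 mid -0.0011 z -0.0040
0.06 n27 y -0.0104..0.0069 mid -0.0017 z -0.0040
0.07 n37 y -0.0152..0.0100 mid -0.0026 z -0.0062
0.08 n35 y -0.0121..0.0127 mid 0.0003 z -0.0038
0.09 n26 y -0.0184..0.0157 mid -0.0014 z -0.0018
0.10 n25 y -0.0192..0.0197 mid 0.0003 z -0.0025
0.11 n23 y -0.0229..0.0216 mid -0.0007 z -0.0012
0.12 n25 y -0.0248..0.0237 mid -0.0006 z -0.0007
0.13 n29 y -0.0318..0.0277 mid -0.0021 z -0.0016
0.14 n54 y -0.0347..0.0288 mid -0.0030 z 0.0051
0.15 n33 y -0.0338..0.0277 mid -0.0030 z 0.0252
0.16 n16 y -0.0327..0.0275 mid -0.0026 z 0.0270
0.17 n24 y -0.0270..0.0230 mid -0.0020 z 0.0268
0.18 n8 y -0.0177..0.0143 mid -0.0017 z 0.0274
side fwd [0.1807 0.181  0.1813 0.1816 0.182  0.1823]
stub top z 0.1006056346303848 32
stub side cyl fit 94 [ 0.6448 -0.1722] 0.0008249742867701379
housing fit 253 [ 0.6448 -0.1724] 0.0007554964051649236
enc 0.095 77 ((0.6443113088607788, -0.1747884303331375), 0.019054019823670387)
enc 0.061 304 ((0.6446934342384338, -0.17360498011112213), 0.041162196546792984)
0.11 n18 y -0.0285..-0.0188 mid -0.0236 z -0.0030
0.12 n17 y -0.0307..-0.0217 mid -0.0262 z -0.0033
0.13 n14 y -0.0333..-0.0224 mid -0.0278 z -0.0031
0.14 n37 y -0.0370..0.0278 mid -0.0046 z -0.0027
0.15 n11 y -0.0361..0.0274 mid -0.0043 z -0.0005
0.16 n21 y -0.0347..0.0256 mid -0.0046 z 0.0262
0.17 n46 y -0.0305..0.0207 mid -0.0049 z 0.0261
0.18 n11 y -0.0203..0.0139 mid -0.0032 z 0.0259
top fwd [0.1808 0.181  0.1813 0.1814 0.1816 0.1824]
stub top z 0.10151204383493351 106
stub side cyl fit 19 [ 0.6453 -0.1723] 0.00027642167802404056
housing fit 29 [ 0.6441 -0.1727] 0.0004341458868347637
enc 0.095 208 ((0.6449054479598999, -0.1723841279745102), 0.019928330555558205)
enc 0.061 227 ((0.6507908701896667, -0.1692715734243393), 0.0402318611741066)
```

The cylinder fits from both cameras agree on the stub at (0.6448, -0.1723). The ring is at about y = -0.174, so I'll back off 1.6 mm and descend in steps while watching the force.

{"name": "arm_command", "arguments": {"rows": [{"travel": [0,-0.16,0],"roll": 0,"fingers": 0},{"travel": [0,-0.16,0],"roll": 0,"fingers": 0},{"travel": [0,-0.16,0.4],"roll": 0,"fingers": 0},{"travel": [0,-0.16,0.8],"roll": 0,"fingers": 0},{"travel": [0,-0.16,1.1],"roll": 0,"fingers": 0},{"travel": [0,-0.16,1.3],"roll": 0,"fingers": 0},{"travel": [0,-0.16,1.3],"roll": 0,"fingers": 0},{"travel": [0,-0.16,1.3],"roll": 0,"fingers": 0}]}}

```text
time_s: 9.2
tcp_pos: [0.4965, -0.1357, 0.1165]
ee_rot: [[0.965, -0.261, -0.0], [-0.261, -0.965, -0.0], [0.0, 0.0, -1.0]]
wrist_force: [-0.6, -0.9, -3.1]
gripper_width: 0.19
```

{"name": "arm_command", "arguments": {"rows": [{"travel": [0,0,0.2],"roll": 0,"fingers": 0},{"travel": [0,0,0.4],"roll": 0,"fingers": 0},{"travel": [0,0,0.6],"roll": 0,"fingers": 0},{"travel": [0,0,0.6],"roll": 0,"fingers": 0},{"travel": [0,0,0.6],"roll": 0,"fingers": 0}]}}

```text
time_s: 9.7
tcp_pos: [0.4964, -0.1357, 0.1105]
ee_rot: [[0.965, -0.261, -0.0], [-0.261, -0.965, -0.0], [-0.0, 0.0, -1.0]]
wrist_force: [-0.3, -0.1, -2.7]
gripper_width: 0.186
```

```bash
sed -i 's/^S=.*/S=[.6448,-.1723]/; s/\[\.1535,0,\.019\]/[.1535,-.003,.019]/' near.py; python3 near.py near2.png
```

```text
9.7 [ 0.4964 -0.1357  0.1105] [-0.2645 -0.138  -2.6521] [0.0374 0.0716 0.045 ] 0.18592141072315402
ring est [ 0.6454 -0.1729  0.0915]
```

View pics/near2.png

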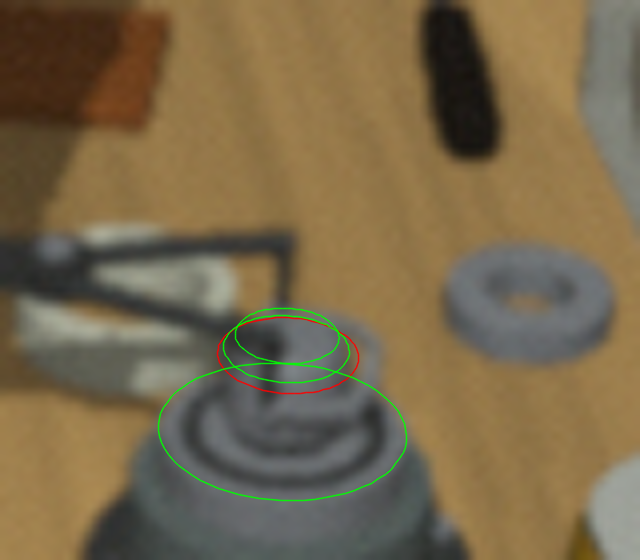

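The ring is at 0.0915, below the taper, and there's no contact force. Continuing down.

{"name": "arm_command", "arguments": {"rows": [{"travel": [0,0,0.3],"roll": 0,"fingers": 0},{"travel": [0,0,0.6],"roll": 0,"fingers": 0},{"travel": [0,0,0.9],"roll": 0,"fingers": 0},{"travel": [0,0,1.2],"roll": 0,"fingers": 0},{"travel": [0,0,1.5],"roll": 0,"fingers": 0},{"travel": [0,0,1.5],"roll": 0,"fingers": 0},{"travel": [0,0,1.5],"roll": 0,"fingers": 0}]}}

```text
time_s: 10.45
tcp_pos: [0.4965, -0.1357, 0.0955]
ee_rot: [[0.965, -0.261, -0.0], [-0.261, -0.965, -0.0], [-0.0, 0.0, -1.0]]
wrist_force: [0.2, 0.2, -2.7]
gripper_width: 0.187
```

{"name": "arm_command", "arguments": {"rows": [{"travel": [0,0,0.2],"roll": 0,"fingers": 0},{"travel": [0,0,0.4],"roll": 0,"fingers": 0},{"travel": [0,0,0.6],"roll": 0,"fingers": 0},{"travel": [0,0,0.8],"roll": 0,"fingers": 0},{"travel": [0,0,0.8],"roll": 0,"fingers": 0},{"travel": [0,0,0.8],"roll": 0,"fingers": 0}]}}

```text
time_s: 11.05
tcp_pos: [0.4964, -0.1357, 0.0875]
ee_rot: [[0.965, -0.261, -0.0], [-0.261, -0.965, -0.0], [-0.0, 0.0, -1.0]]
wrist_force: [0.2, -0.5, -3.6]
gripper_width: 0.187
```

```bash
python3 near.py near3.png; python3 - <<'E'
from h import *
s=sense();R=np.array(s["ee_rot"]);p=np.array(s["tcp_pos"])
for n in("side","top"):
    d=np.nanmedian([np.where(x>0,x,np.nan) for x in(capture(n)[1] for _ in range(6))],0); P,u,v=cloud(n,np.nan_to_num(d)); L=(P-p)@R+[0,0,.008]
    for a,b in((.05,.07),(.07,.09),(.09,.11),(.11,.13)):
        k=L[(L[:,0]>a)&(L[:,0]<b)&(np.abs(L[:,1])<.03)&(np.abs(L[:,2])<.015)]; print(n,a,"arm z",np.round(np.median(k[:,2]),4) if len(k) else None)
    k=L[(L[:,0]>.172)&(L[:,0]<.181)&(np.abs(L[:,1])<.02)&(np.abs(L[:,2]-.027)<.008)]; print("ring front top z below grasp",np.median(k[:,2]),"world",p[2]+.008-np.median(k[:,2]),len(k))
E
```

```text
11.05 [ 0.4964 -0.1357  0.0875] [ 0.1688 -0.4619 -3.5983] [0.0413 0.0823 0.0562] 0.18694147572362932
ring est [ 0.6454 -0.1729  0.0685]
side 0.05 arm z -0.004
side 0.07 arm z -0.0045
side 0.09 arm z -0.0017
side 0.11 arm z -0.0017
ring front top z below grasp 0.029082286505611323 world 0.06649265108405919 32
top 0.05 arm z None
top 0.07 arm z None
top 0.09 arm z -0.0037
top 0.11 arm z -0.0039
ring front top z below grasp 0.02668139090247444 world 0.06889354668719606 18
```

View pics/near3.png

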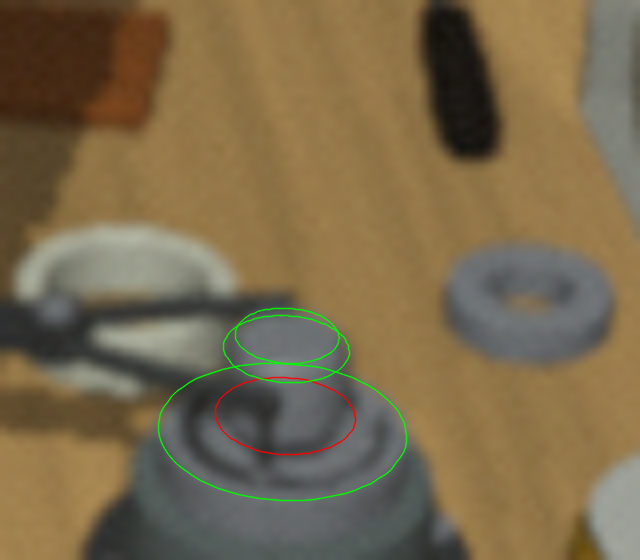

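{"name": "arm_command", "arguments": {"rows": [{"travel": [0,0,0.05],"roll": 0,"fingers": 0},{"travel": [0,0,0.1],"roll": 0,"fingers": 0},{"travel": [0,0,0.15],"roll": 0,"fingers": 0},{"travel": [0,0,0.15],"roll": 0,"fingers": 0},{"travel": [0,0,0.15],"roll": 0,"fingers": 0},{"travel": [0,0,0.15],"roll": 0,"fingers": 0}]}}

```text
time_s: 12.3
tcp_pos: [0.4965, -0.1357, 0.0861]
ee_rot: [[0.965, -0.261, 0.0], [-0.261, -0.965, 0.0], [0.0, -0.0, -1.0]]
wrist_force: [-0.5, -0.1, -3.1]
gripper_width: 0.188
```

```bash
python3 near.py near4.png; python3 - <<'E'
from h import *
for i in range(3): capture("side"); s=sense(); print(s["tcp_pos"],np.round(s["wrist_force"],2),np.round(s["moment"],3),s["gripper_width"])
E
```

```text
12.3 [ 0.4965 -0.1357  0.0861] [-0.4943 -0.1013 -3.0528] [ 0.0286  0.0789 -0.0199] 0.18752833443901903
ring est [ 0.6454 -0.1729  0.0671]
[ 0.49647013 -0.13566761  0.08607486] [ 0.17 -0.39 -2.98] [ 0.025  0.065 -0.002] 0.18487636085148762
[ 0.49649077 -0.13567268  0.08608743] [ 0.16 -0.95 -2.19] [ 0.001  0.059 -0.064] 0.18805319405281185
[ 0.49646744 -0.13567309  0.08608345] [-0.41  0.11 -2.51] [-0.028  0.068 -0.068] 0.1862703359897621
```

```bash
python3 -c "
from station import *
print(finish_job())"
```

```text
the job is handed in; nothing more can be done
None
```

The ring is around the axle stub at the groove, still spread, and I handed the job in with the gripper holding the handles squeezed. The clock stood at about 12.5 s.

I gripped the larger pliers, squeezed them, lifted them off the rest and carried them over to the grey turntable. I centred the ring on the stub and lowered it in steps.

**Last checks**
- **Height:** the ring's middle works out at 67.1 mm from the arm pose, against 67.5 mm for the groove centre. The last camera reading, taken 1.4 mm higher, put the ring's top surface at 66.5 mm (side) and 68.9 mm (top), when the arm pose implied about 70 mm. The ring may therefore be 1–3 mm lower than the arm pose says, possibly resting on the bearing face.
- **Contact:** the wrist force stayed at about 3 N, roughly the pliers' weight, all the way down, with no sideways push.
- **Level:** the tool is level, and the ring read level with it while held in the air.

**Where readings disagreed**
- **Opening:** it reads about 16 mm, while fully squeezed handles should be 19 mm apart on the outside. The images showed the ring spread and it passed over the stub freely, so I took the pliers as fully squeezed.
- **Sideways position:** the two cameras differed by about 2 mm on where the ring lay, so I used the average.

I did not view a picture after the final 1.5 mm of lowering.

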